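# Lock the tool case: hasp over the staple, pin through the loop

### The job

Lock the aluminium tool case: swing the yellow hasp over so that it lies flat with the brass staple standing up through its slot, and only then push the locking pin by its red post fully home through the staple loop. Leave the tub, the pencil pot and the screwdriver where they are.

Things in the scene. Friction and masses are not known exactly. Their poses are not given: they have to be found in the camera images.
- case: Riveted aluminium tool case fixed to the bench, 270 (x) x 260 (y) x 100 (z) mm, its x axis within 0.4 rad of straight away from the robot. Origin: centre of its underside; z up. Flat top at z = 100 mm: shut blue lid (fixed) at y below 0, bare deck at y above 0. A black bar handle, 33 mm high, stands on the lid at x = -85, y = -110 to -30 mm.
- hasp (a joint): Angle of the yellow hasp, rad: 0 = closed, flat over the deck, pointing to the case's +y; 1.57 = upright; starts at 1.75 to 2.3, leaning back over the lid (case's -y); stop at 2.6. Stiff hinge: it stays wherever it is left; 1 to 2 N at the tip moves it.
- hasp_hinge (a point): Middle of the hasp's hinge line, at (30, -20, 104) mm in the case's frame, fixed on the case; the line runs along the case's x axis.
- hasp_tip (a point): Middle of the free end edge of the hasp, a strap 115 mm long from hinge line to tip, 40 mm wide (along the case's x), 4 mm thick. Slot 14 mm wide, from 32 to 79 mm from the hinge; from 79 to 115 mm a solid end tab. Closed, the strap's upper face is at z = 106 mm in the case's frame.
- staple (a point): Middle of the brass staple's loop on the pin's centre line, at (30, 35, 114.5) mm in the case's frame; axes as the case's. Upright loop of 6 mm bar, legs at y = 20 and 50 mm, top at z = 133 mm in the case's frame. Its opening, 24 mm wide, looks along the case's x; the pin goes through it towards +x, above the closed hasp.
- bridge (a point): Middle of the rear face of the bridge, which stops the pin's post, at (-26, 35, 114.5) mm in the case's frame. The bridge (x -26 to 3 mm, top at z = 127.5 mm) spans a dark straight guide channel along the case's x: x -130 to 3 mm, y = 35 mm, 15 mm wide inside, 33 mm outside, floor at z = 108.5, walls up to z = 116.5 mm.
- pin_nose (a point): Centre of the front end of the locking pin, a loose square steel bar 110 mm long, 12 x 12 mm, nose narrowed over 8 mm, about 0.14 kg. Lies in the guide channel, under the bridge; slides easily. Starts 65 to 80 mm short of home, clear of the hasp. Home: its post meets the bridge and the nose is 40 mm past the staple. Axes: x along the pin to the nose, z up.
- pin_post (a point): Centre, half-way up, of the upright red post on the rear end of the pin: diameter 14 mm, 34 mm tall, z = 120.5 to 154.5 mm in the case's frame, axis 103 mm behind the nose. The pin is pushed by it towards the case's +x.
- tub: Bystander: white tub with a blue band, diameter 84 mm, 95 mm tall, on the bench beside the case. Origin: centre of its underside.
- pencil_pot: Bystander: green glass pot with pencils, diameter 76 mm, 85 mm tall (130 mm with pencils), on the bench beside the case. Origin: centre of its underside.
- screwdriver: Bystander: orange screwdriver, 190 mm long, lying on the bench beyond the case. Origin: about its middle, on its underside.
There are look-alikes about, which are no part of the job. Of the things like the part that bears pin_nose, leave any that is brown or purple; of the rest the larger one is meant.

How it is judged:
On the way, in this order (a step that is already met when the one before it is completed fails the run):
1. the hasp lies closed over the staple while the pin is still short of the loop (value of joint hasp below 0.06 rad and x of pin_nose in the frame of staple below -0.012 m), for 0.2 s.
2. the pin is pushed home through the loop over the closed hasp (value of joint hasp below 0.06 rad and x of pin_nose in the frame of staple above 0.034 m and y of pin_nose in the frame of staple between -0.012 and 0.012 m and z of pin_nose in the frame of staple between -0.012 and 0.012 m and angle between the x axis of case and the x axis of pin_nose, either way round below 0.15 rad), for 0.2 s.
At the end, for the whole second after the job is handed in: The hasp is closed (within 0.06 rad of flat); the pin lies through the staple loop, its nose at least 34 mm beyond the staple (home is 40 mm), within 12 mm of the loop's centre line sideways and in height, within 0.15 rad of the guide's direction; all at rest (all of step 2 and linear speed of pin below 0.02 m/s and velocity of joint hasp between -0.05 and 0.05 rad/s); the robot touches nothing.
It fails at once if the tub is moved more than 30 mm (distance of tub from where it was at the start of the episode above 0.03 m).
It fails at once if the pencil pot is moved more than 30 mm (distance of pencil_pot from where it was at the start of the episode above 0.03 m).
It fails at once if the screwdriver is moved more than 30 mm (distance of screwdriver from where it was at the start of the episode above 0.03 m).
It also fails if it takes over 51 s, if anything falls off the work surface, if the arm or the gripper's body presses on something with over 40 N, if the wrist force passes 120 N, or if a joint passes its speed limit or range.

### The arm

A 6-joint arm with a two-finger parallel gripper is mounted at the origin on the work surface. World frame = base frame: x ahead of the robot, y to its left, z up, the work surface at z = 0. Lengths are in m, angles in rad, forces in N, time in s.
With the tool pointing down it reaches from about 0.375 to 0.9 m from the base axis. Payload 3.1 kg.
Tool frame: the origin (TCP) lies on the centre line of the jaws, within the pads' length; the fingertips stand 8 mm ahead of it and the grasp point (between the pads) lies 11 mm behind it; z points along the fingers, y is the line along which they close (so a half turn about z gives the same grasp; the last joint's range is limited). The gripper opens to 87 mm and grips with 3 to 60 N. Pads are 19 mm wide; open, the fingers measure 117 mm over their backs; the gripper's body (75 mm by 190 mm) begins 51 mm behind the grasp point.
Start: joints at [-1.308, 0.527, 1.433, -0, 1.181, -0.178], TCP at [0.267, -0.565, 0.231] pointing down, gripper open.
Joint ranges: [-3.08, 3.08], [-0.75, 2.2], [0.22, 2.44], [-1.43, 4.57], [0, 2.65], [-2.85, 2.85]. Speed limits (rad/s): [2.79, 2.79, 3.14, 3.14, 3.14, 3.14].

### API

Orientations are given as a unit quaternion [x, y, z, w].
In Python, from rig import robot gives the robot as it stands. The module is installed in compiled form; this text tells all that it offers.
- The arm moves only by the tool send_rows, never from a script. Its argument "increments" is one flat list of numbers, 7 for each row, row after row: the turn, a rotation vector about the world's x, y, z in rad, then the shift along the world's x, y, z in cm, then the opening, from 0 (shut) to 1 (fully open). A call has 1 to 20 rows; each row shifts and turns the commanded pose from where the row before left it; what a row does not reach is not made up. A row lasts 1/12 s, in which the tool goes at most 41.7 mm and 7.16 degrees, less where a joint would pass 70% of its speed; a pose out of reach is approached as far as the arm can. A call is refused whole if a number of a shift passes 4.17 or a number of a turn 0.125, either way. A call with a gripper value outside its range is refused whole. The fingers move at their own pace and stop on an object; "newtons" is the grip in N (left out, the last holds). Time passes only in rows, so rows that do not move let the fingers close. It gives the time, the measured TCP pose, the force, the opening and the grip force at its end, in the units of the state.
- robot.get_obs(): the state, without advancing time (a new reading comes with each control period).
- robot.camera(name): name is "scene" or "top" or "wrist"; returns a dict with "image" (384x512x3 uint8, red, green, blue), "range_z" (384x512 float32, m along the optical axis (not along the pixel's ray), 0 where there is no reading), "fx", "fy", "cx", "cy" (pixels), "R" (3x3) and "t" (3): a world point X has camera coordinates R X + t. Camera axes: x right, y down, z forward; pixel columns grow to the right and rows downward; lengths in m; the calibration is good to about 2 mm. A picture is of the moment at which its call begins.
- robot.hand_in(): hands the job in; it is judged then, once.
The state is a dict: "time": time; "q": joint angles; "joint_velocities": joint speeds; "joint_torque": joint torques, N m; "position": TCP position; "tool_rot": TCP orientation; "ft_force": force on the tool from outside, world axes, zero at the start; "moment": the same for the moment, N m; "grip_width": finger opening in m; "grip_force": force on a finger pad.
Only numpy, scipy, OpenCV 4.12 (cv2) and the standard library are available. Lean on these libraries where they do the work, as an engineer would, in place of code of your own. Each camera call takes 0.05 s, during which the arm holds its last target. There are 200 camera calls.

## Working session

There is one attempt and no reset: what is moved stays moved. The work goes in short steps, Python scripts to look and compute and a tool call to move; the robot and the scene stay as the last step left them, time stands still between calls to the robot, and variables do not carry over. Pictures are saved under pics/ and viewed, at most 10 in all, crops included, and the job is handed in when it is done.

Besides the shell and the picture viewer there is one more tool, called after "Emit:" as name(argument=value, ...) on one line, values as JSON. send_rows: Moves the arm, as the interface text tells. Its arguments: {"type":"object","properties":{"increments":{"type":"array"},"newtons":{"type":"number"}},"required":["increments"]}

```bash
mkdir -p pics
cat > h.py <<'E'
import numpy as np, cv2
from rig import robot
def snap(n):
    c=robot.camera(n); np.savez(f'{n}.npz',**c); return c
def load(n): return dict(np.load(f'{n}.npz'))
def world(c,u,v,d=None):
    u=np.asarray(u,float);v=np.asarray(v,float)
    if d is None: d=c['range_z'][v.astype(int),u.astype(int)]
    P=np.stack([(u-c['cx'])/c['fx']*d,(v-c['cy'])/c['fy']*d,d],-1)
    return (P-c['t'])@c['R']
def cloud(c):
    v,u=np.mgrid[:384,:512]; return world(c,u,v)
E
python3 - <<'E'
from h import *
ims=[]
for n in('top','scene'):
    c=snap(n); cv2.imwrite(f'pics/{n}0.png',cv2.resize(c['image'][...,::-1],(800,600)))
    print(n,c['fx'],c['cx'],c['cy'],c['R'].round(3).tolist(),c['t'])
E
```

```text
top 414.08377147079767 256.4349646924782 188.50219618291095 [[0.021, -1.0, 0.0], [-0.983, -0.021, -0.181], [0.181, 0.004, -0.984]] [0.01367042 0.58107457 0.89844792]
scene 491.16407586610467 249.97652250370916 186.95999195207733 [[-0.467, 0.884, 0.006], [0.72, 0.385, -0.577], [-0.513, -0.265, -0.817]] [ 0.23582145 -0.36103745  1.34795578]
```

View pics/top0.png

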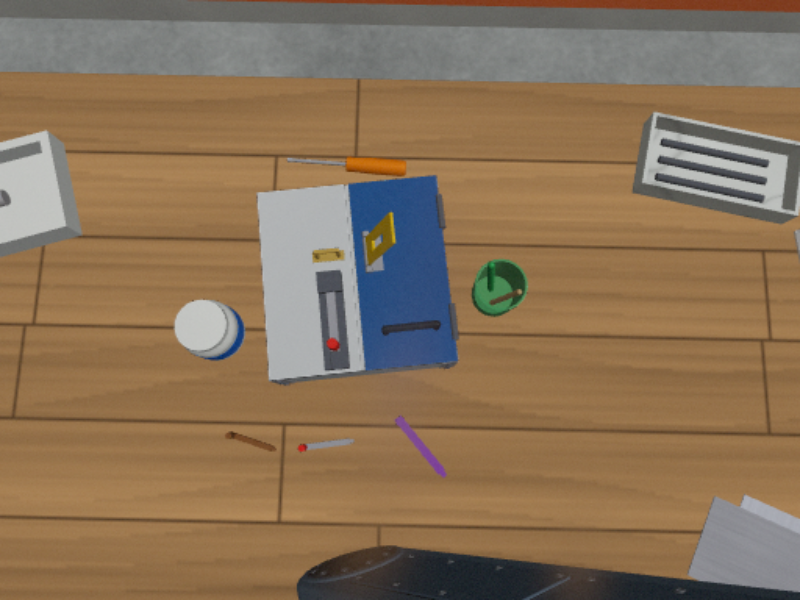

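View pics/scene0.png

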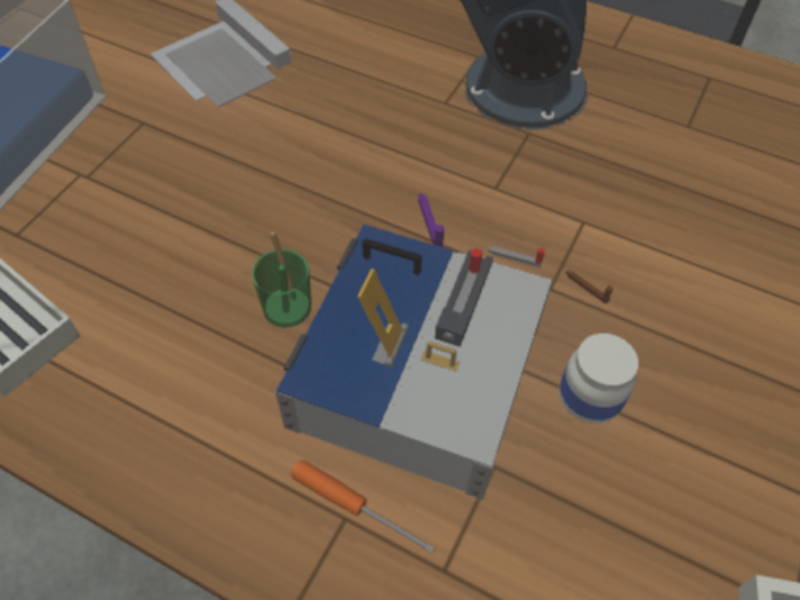

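Top view (800x600 pixels): the hasp is at (380,240), leaning over the lid; staple (328,255), bridge (330,281), tub (208,330), pot (499,288), screwdriver (345,165). There are four pin candidates: silver with a red post in the channel (333,344), a smaller silver one on the bench (325,445), brown (250,440) and purple (420,447). The one in the channel fits, being neither brown nor purple and the larger of the other two. I'll confirm it in a crop and measure the case.

```bash
cat > m.py <<'E'
from h import *
c=load('top'); P=cloud(c); im=c['image'].astype(int)
m=(abs(P[...,2]-.1)<.006)&(abs(P[...,0]-.6)<.3)&(c['range_z']>0)
n,l,s,_=cv2.connectedComponentsWithStats(m.astype(np.uint8)); k=1+s[1:,4].argmax()
q=P[l==k]; r=cv2.minAreaRect((q[:,:2]*1000).astype(np.float32)); print(r,np.median(q[:,2]))
print(cv2.boxPoints(r))
a=r[2]; a=a-90 if a>45 else a; print('yaw deg',a)
yaw=np.radians(a); o=np.array(r[0])/1000
R=np.array([[np.cos(yaw),-np.sin(yaw)],[np.sin(yaw),np.cos(yaw)]])
# case frame cloud from both cams
for n in('top','scene'):
    c=load(n);P=cloud(c);im=c['image'].astype(int);L=np.dstack([(P[...,:2]-o)@R,P[...,2]])*1000
    inb=(abs(L[...,0])<140)&(abs(L[...,1])<140)&(c['range_z']>0)
    rd=inb&(im[...,0]>150)&(im[...,1]<60)&(im[...,2]<60)
    ye=inb&(im[...,0]>130)&(im[...,2]<70)&(im[...,1]>90)&(L[...,1]<10)&(L[...,2]>108)
    br=inb&(im[...,0]>im[...,2]+60)&(L[...,1]>10)&(L[...,2]>108)&~rd
    bl=inb&(im[...,2]>im[...,0]+50)&(abs(L[...,2]-100)<5)
    for nm,mm in(('red',rd),('yellow',ye),('brass',br),('lid',bl)):
        p=L[mm]; print(n,nm,len(p),p.min(0).round(),p.max(0).round(),np.median(p,0).round(1)) if len(p) else 0
    p=L[ye]; print('hasp ang',np.median(np.arctan2(p[:,2]-104,p[:,1]+20)[np.hypot(p[:,2]-104,p[:,1]+20)>50]))
    for nm,xyz in(('tub',0),):pass
c=load('top'); cv2.imwrite('pics/crop1.png',cv2.resize(c['image'][140:310,130:310,::-1],(635,600),interpolation=cv2.INTER_CUBIC))
E
python3 m.py
```

```text
((600.2737426757812, 89.65676879882812), (271.7039794921875, 265.9942321777344), 7.133191108703613) 0.09944893281774508
[[448.95813  204.75491 ]
 [481.98828  -59.180573]
 [751.58936  -25.441376]
 [718.5592   238.49411 ]]
yaw deg 7.133191108703613
top red 33 [-105.   31.  151.] [-95.  43. 158.] [-99.3  36.8 154.2]
top yellow 54 [ 10. -57. 133.] [ 49. -27. 215.] [ 29.4 -54.6 211.1]
top brass 67 [-106.   19.  110.] [ 33.  54. 155.] [ 28.1  35.  131.4]
top lid 6013 [-135. -128.   95.] [135.  -0. 105.] [-12.3 -67.9  99.4]
hasp ang 1.8866047602209546
scene red 20 [-104.   31.  154.] [-93.  40. 158.] [-98.2  35.9 155.6]
scene yellow 30 [ 12. -57. 133.] [ 50. -28. 216.] [ 30.2 -55.4 213.1]
scene brass 40 [-106.   20.  131.] [ 33.  50. 158.] [ 30.1  33.5 134.8]
scene lid 5269 [-133. -128.   96.] [134.  -3. 105.] [ 47.1 -64.3 101. ]
hasp ang 1.8874200519577062
```

View pics/crop1.png

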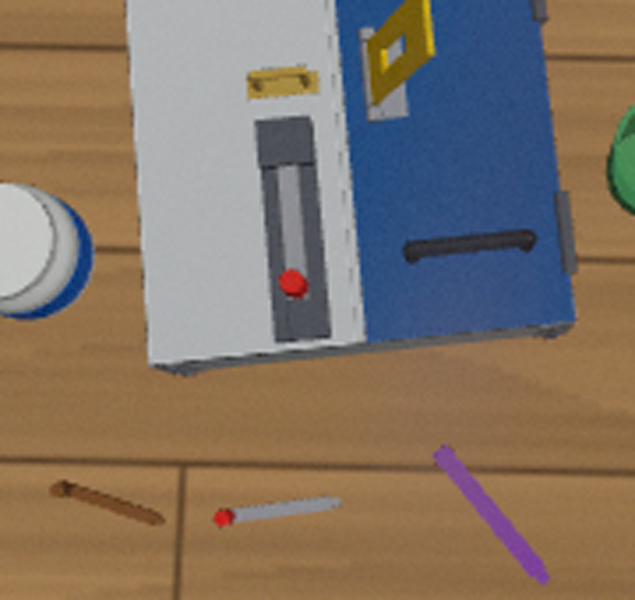

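The crop confirms it: the larger silver pin lies in the channel with its red post at crop pixel (293,283). The smaller silver one (280,510), brown and purple ones are decoys on the bench. The case fit agrees with the given geometry: hasp angle 1.89 rad, post at x=-99 mm (66 mm short of home).

```bash
cat >> h.py <<'E'
from scipy.spatial.transform import Rotation as Ro
O=np.array([.6003,.0897]); YAW=np.radians(7.13)
def plan(pts):
    o=robot.get_obs(); p=np.array(o['position'])
    c,s=np.cos(YAW),np.sin(YAW)
    M=Ro.from_quat(o['tool_rot']).as_matrix(); ty=M[:,1]
    print('t',o['time'],'z',M[:,2].round(3),'tool y yaw',np.degrees(np.arctan2(ty[1],ty[0])),'w',o['grip_width'])
    d=p[:2]-O; print('now case x,y,tipz mm',(1000*(c*d[0]+s*d[1])).round(1),(1000*(-s*d[0]+c*d[1])).round(1),1000*(p[2]-.008).round(4))
    for x,y,z in pts:
        w=np.array([O[0]+(c*x-s*y)/1000,O[1]+(s*x+c*y)/1000,z/1000+.008]); print((x,y,z),'cm',((w-p)*100).round(2)); p=w
E
python3 -c "
from h import *
plan([(30,-85,260),(30,-85,180)])"
```

```text
t 0.1 z [-0.001  0.002 -1.   ] tool y yaw -64.68487829034036 w 0.08692519404871056
now case x,y,tipz mm -411.8 -607.6 221.70000000000002
(30, -85, 260) cm [37.35 57.34  3.83]
(30, -85, 180) cm [ 0.  0. -8.]
```

Emit:
send_rows(increments=[0,0,0.0696,2.075,3.186,0.213,0,0,0,0.0696,2.075,3.186,0.213,0,0,0,0.0696,2.075,3.186,0.213,0,0,0,0.0696,2.075,3.186,0.213,0,0,0,0.0696,2.075,3.186,0.213,0,0,0,0.0696,2.075,3.186,0.213,0,0,0,0.0696,2.075,3.186,0.213,0,0,0,0.0696,2.075,3.186,0.213,0,0,0,0.0696,2.075,3.186,0.213,0,0,0,0.0696,2.075,3.186,0.213,0,0,0,0.0696,2.075,3.186,0.213,0,0,0,0.0696,2.075,3.186,0.213,0,0,0,0.0696,2.075,3.186,0.213,0,0,0,0.0696,2.075,3.186,0.213,0,0,0,0.0696,2.075,3.186,0.213,0,0,0,0.0696,2.075,3.186,0.213,0,0,0,0.0696,2.075,3.186,0.213,0,0,0,0.0696,2.075,3.186,0.213,0,0,0,0,0,0,0,0])

```text
time: 1.68
position: [0.6438, 0.0147, 0.2688]
tool_rot: [0.659, 0.752, 0.002, 0.0]
ft_force: [-0.2, -0.9, -0.2]
grip_width: 0.0006
grip_force: 0.0
```

```bash
python3 -c "
from h import *
plan([(30,-85,180),(30,-45,180),(30,0,190),(30,40,180),(30,65,155),(30,77,125),(30,77,105),(30,77,170)])"
```

```text
t 1.6833 z [ 0.004  0.003 -1.   ] tool y yaw 7.54718496711891 w 0.0006040703966026765
now case x,y,tipz mm 33.9 -79.8 260.79999999999995
(30, -85, 180) cm [-0.32 -0.56 -8.08]
(30, -45, 180) cm [-0.5   3.97  0.  ]
(30, 0, 190) cm [-0.56  4.47  1.  ]
(30, 40, 180) cm [-0.5   3.97 -1.  ]
(30, 65, 155) cm [-0.31  2.48 -2.5 ]
(30, 77, 125) cm [-0.15  1.19 -3.  ]
(30, 77, 105) cm [ 0.  0. -2.]
(30, 77, 170) cm [0.  0.  6.5]
```

Emit:
send_rows(increments=[0,0,0,-0.16,-0.28,-2,0,0,0,0,-0.16,-0.28,-2,0,0,0,0,0,0,-2,0,0,0,0,0,0,-2,0,0,0,0,0,0,0,0,0,0,0,0,0,0,0])

```text
time: 2.18
position: [0.6364, 0.0028, 0.1876]
tool_rot: [0.662, 0.749, -0.001, -0.002]
ft_force: [-0.1, -0.2, 0.3]
grip_width: 0.0003
grip_force: 0.0
```

Emit:
send_rows(increments=[0,0,0,-0.12,1,0,0,0,0,0,-0.12,1,0,0,0,0,0,-0.12,1,0,0,0,0,0,-0.12,1,0,0,0,0,0,-0.12,1,0.2,0,0,0,0,-0.12,1,0.2,0,0,0,0,-0.12,1,0.2,0,0,0,0,-0.12,1,0.2,0,0,0,0,0,0,0,0,0,0,0,0,0,0,0])

```text
time: 3.02
position: [0.6278, 0.0841, 0.1971]
tool_rot: [0.662, 0.75, 0.0, -0.0]
ft_force: [0.1, -0.6, 0.4]
grip_width: 0.0008
grip_force: 0.0
```

```bash
python3 -c "
from h import *
plan([(30,0,190),(30,35,165),(30,62,140),(30,77,120),(30,77,106),(30,77,170)])
c=snap('scene'); cv2.imwrite('pics/s2.png',cv2.resize(c['image'][100:330,150:400,::-1],None,fx=2.4,fy=2.4))"
```

```text
t 3.0167 z [ 0.  0. -1.] tool y yaw 7.167455960958811 w 0.0008082564187372278
now case x,y,tipz mm 26.6 -9.0 189.1
(30, 0, 190) cm [0.23 0.94 0.09]
(30, 35, 165) cm [-0.43  3.47 -2.5 ]
(30, 62, 140) cm [-0.34  2.68 -2.5 ]
(30, 77, 120) cm [-0.19  1.49 -2.  ]
(30, 77, 106) cm [ 0.   0.  -1.4]
(30, 77, 170) cm [0.  0.  6.4]
```

View pics/s2.png

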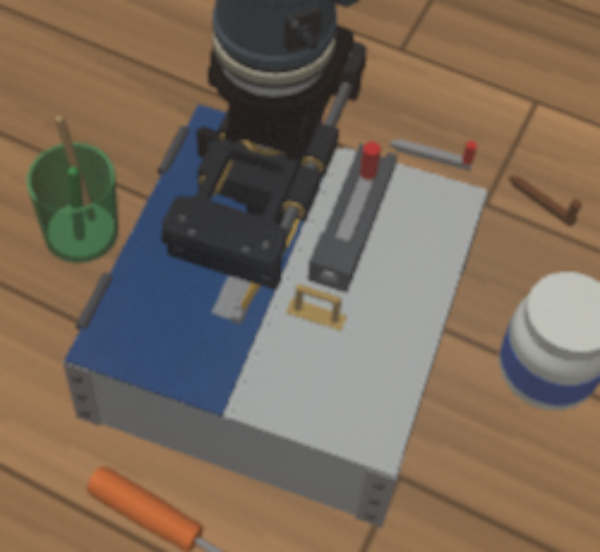

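The gripper is over the lid and the hasp has moved upright, with its base visible at (245,295). I'll carry on along the arc.

Emit:
send_rows(increments=[0,0,0,0.1,0.5,0,0,0,0,0,0.1,0.5,0,0,0,0,0,-0.1,0.8,-0.5,0,0,0,0,-0.1,0.8,-0.6,0,0,0,0,-0.1,0.8,-0.6,0,0,0,0,-0.1,0.8,-0.6,0,0,0,0,-0.08,0.7,-0.6,0,0,0,0,-0.08,0.7,-0.6,0,0,0,0,-0.08,0.7,-0.7,0,0,0,0,-0.08,0.7,-0.7,0,0,0,0,-0.1,0.7,-0.7,0,0,0,0,-0.1,0.7,-0.7,0,0,0,0,0,0,-0.6,0,0,0,0,0,0,0,0,0,0,0,0,0,0,0])

```text
time: 4.32
position: [0.6204, 0.1669, 0.1273]
tool_rot: [0.662, 0.75, -0.0, -0.0]
ft_force: [0.6, -0.4, 0.3]
grip_width: 0.0004
grip_force: 0.0
```

```bash
python3 -c "
from h import *
plan([(30,77,106),(30,77,170)])"
```

```text
t 4.3167 z [-0.001 -0.    -1.   ] tool y yaw 7.098048239881256 w 0.0004258964779526121
now case x,y,tipz mm 29.5 74.1 119.3
(30, 77, 106) cm [ 0.01  0.29 -1.33]
(30, 77, 170) cm [0.  0.  6.4]
```

Emit:
send_rows(increments=[0,0,0,0,0.15,-0.4,0,0,0,0,0,0.15,-0.4,0,0,0,0,0,0,-0.4,0,0,0,0,0,0,-0.2,0,0,0,0,0,0,0,0,0,0,0,0,0,0,0])

```text
time: 4.82
position: [0.6209, 0.1699, 0.1144]
tool_rot: [0.662, 0.749, 0.0, 0.0]
ft_force: [0.1, -0.1, 3.7]
grip_width: 0.0007
grip_force: 2.0
```

Emit:
send_rows(increments=[0,0,0,0,0,-0.1,0,0,0,0,0,0,-0.1,0,0,0,0,0,0,0,0,0,0,0,0,0,0,0])

```text
time: 5.15
position: [0.621, 0.1699, 0.1142]
tool_rot: [0.662, 0.75, 0.0, 0.0]
ft_force: [-3.3, -1.1, 11.7]
grip_width: 0.0001
grip_force: 6.3
```

It has met a hard stop with the tip at z = 106.2 mm, so the hasp is flat. Next I lift, move behind the post and check.

Emit:
send_rows(increments=[0,0,0,0,0,2,0,0,0,0,0,0,3,0,0,0,0,0,0,3,0,0,0,0,-2,-0.6,0,0,0,0,0,-3,-1.1,0,0,0,0,0,-3,-1.1,0,0,0,0,0,-3,-1.1,0,0,0,0,0,-3,-1.1,0,0,0,0,0,-1.5,-1.1,0,0,0,0,0,0,0,0,0,0,0,0,0,0,0,0])

```text
time: 6.07
position: [0.4656, 0.1087, 0.192]
tool_rot: [0.662, 0.749, 0.0, 0.0]
ft_force: [0.5, 0.0, 0.3]
grip_width: 0.0004
grip_force: 0.0
```

```bash
python3 -c "
from h import *
plan([(-130,35.5,170),(-130,35.5,127),(-56,35.5,127)])
for n in('top','scene'):
    c=snap(n);P=cloud(c);im=c['image'].astype(int);d=P[...,:2]-O;s,k=np.sin(YAW),np.cos(YAW)
    L=np.dstack([d@[k,s],d@[-s,k],P[...,2]])*1000
    ye=(abs(L[...,0]-30)<30)&(abs(L[...,1]-30)<80)&(im[...,0]>130)&(im[...,2]<70)&(im[...,1]>90);p=L[ye]
    print(n,len(p),p.min(0).round(),p.max(0).round(),np.median(p[p[:,1]>65],0))
c=load('scene'); cv2.imwrite('pics/s3.png',cv2.resize(c['image'][100:330,150:400,::-1],None,fx=2.4,fy=2.4))"
```

```text
t 6.0667 z [ 0.001  0.    -1.   ] tool y yaw 7.025606838098425 w 0.0004150078860132928
now case x,y,tipz mm -131.3 35.5 184.0
(-130, 35.5, 170) cm [ 0.13  0.01 -1.4 ]
(-130, 35.5, 127) cm [ 0.   0.  -4.3]
(-56, 35.5, 127) cm [7.34 0.92 0.  ]
top 767 [ 10. -14.  98.] [ 50.  96. 135.] [ 29.24750072  80.85945277 105.40431553]
scene 55 [ 18. -13. 104.] [ 52.  89. 134.] [ 48.87185799  83.20910462 105.45314606]
```

View pics/s3.png

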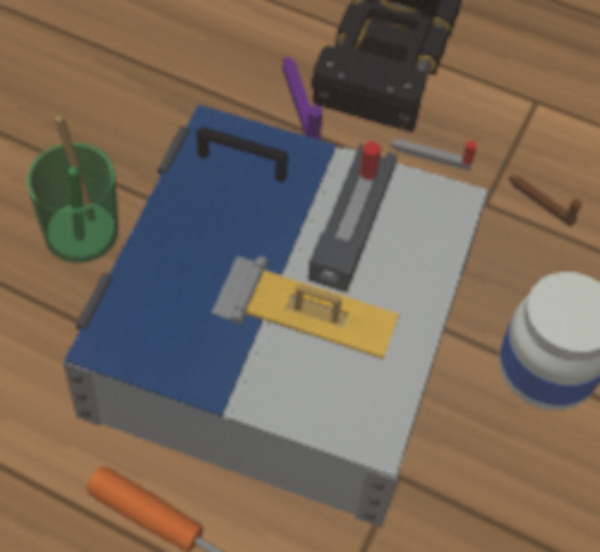

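The hasp lies flat with the staple standing through its slot at (318,305). The pin is still back, with its post at (371,160). Next I lower the fingers behind the post and push.

Emit:
send_rows(increments=[0,0,0,0,0,-2,0,0,0,0,0,0,-2,0,0,0,0,0,0,-1.7,0,0,0,0,0,0,0,0,0,0,0,0,0,0,0])

```text
time: 6.58
position: [0.4665, 0.1092, 0.1342]
tool_rot: [0.662, 0.75, -0.0, -0.001]
ft_force: [-0.1, 0.5, 1.0]
grip_width: 0.0004
grip_force: 0.0
```

Emit:
send_rows(increments=[0,0,0,0.5,0.0625,0,0,0,0,0,0.5,0.0625,0,0,0,0,0,0.5,0.0625,0,0,0,0,0,0.5,0.0625,0,0,0,0,0,0.5,0.0625,0,0,0,0,0,0.5,0.0625,0,0,0,0,0,0.5,0.0625,0,0,0,0,0,0.5,0.0625,0,0,0,0,0,0.5,0.0625,0,0,0,0,0,0.5,0.0625,0,0,0,0,0,0.5,0.0625,0,0,0,0,0,0.5,0.0625,0,0,0,0,0,0.5,0.0625,0,0,0,0,0,0.4,0.05,0,0,0,0,0,0,0,0,0,0,0,0,0,0,0,0])

```text
time: 7.92
position: [0.5359, 0.1176, 0.1347]
tool_rot: [0.662, 0.749, 0.001, 0.001]
ft_force: [-0.9, 0.6, 0.1]
grip_width: 0.0003
grip_force: 0.0
```

```bash
python3 -c "
from h import *
plan([(-55,35.5,127)])"
```

```text
t 7.9167 z [ 0.002  0.    -1.   ] tool y yaw 7.089642316681741 w 0.0003438167733866086
now case x,y,tipz mm -60.4 35.7 126.7
(-55, 35.5, 127) cm [0.54 0.05 0.03]
```

Now I push the last bit in small steps until the post meets the bridge.

Emit:
send_rows(increments=[0,0,0,0.2,0.025,0,0,0,0,0,0.2,0.025,0,0,0,0,0,0.1,0.012,0,0,0,0,0,0,0,0,0])

```text
time: 8.25
position: [0.5399, 0.1182, 0.1349]
tool_rot: [0.662, 0.749, 0.0, 0.0]
ft_force: [-1.0, -0.6, 0.5]
grip_width: 0.0004
grip_force: 0.6
```

Emit:
send_rows(increments=[0,0,0,0.1,0.012,0,0,0,0,0,0.1,0.012,0,0,0,0,0,0,0,0,0])

```text
time: 8.5
position: [0.5419, 0.1184, 0.1349]
tool_rot: [0.662, 0.749, 0.0, 0.0]
ft_force: [-1.6, -0.3, 1.4]
grip_width: 0.0004
grip_force: 0.9
```

Emit:
send_rows(increments=[0,0,0,0.1,0.012,0,0,0,0,0,0.1,0.012,0,0,0,0,0,0,0,0,0])

```text
time: 8.75
position: [0.544, 0.1186, 0.135]
tool_rot: [0.662, 0.749, 0.0, 0.0]
ft_force: [-1.3, -0.1, 1.2]
grip_width: 0.0003
grip_force: 1.0
```

Emit:
send_rows(increments=[0,0,0,0.1,0.012,0,0,0,0,0,0.1,0.012,0,0,0,0,0,0,0,0,0])

```text
time: 9.0
position: [0.546, 0.1189, 0.135]
tool_rot: [0.662, 0.749, 0.0, 0.0]
ft_force: [-2.1, 0.2, 2.2]
grip_width: 0.0002
grip_force: 1.1
```

```bash
python3 -c "
from h import *
plan([])"
```

```text
t 9.0 z [ 0.  0. -1.] tool y yaw 7.092323122492876 w 0.00019920611427396204
now case x,y,tipz mm -50.2 35.7 127.0
```

Emit:
send_rows(increments=[0,0,0,0.15,0.018,0,0,0,0,0,0.15,0.018,0,0,0,0,0,0,0,0,0])

```text
time: 9.25
position: [0.5464, 0.1191, 0.1349]
tool_rot: [0.662, 0.75, -0.002, -0.002]
ft_force: [-6.9, -0.7, 6.1]
grip_width: 0.0007
grip_force: 4.0
```

```bash
python3 -c "
from h import *
for n in('top','scene'):
    c=snap(n);P=cloud(c);im=c['image'].astype(int);d=P[...,:2]-O;s,k=np.sin(YAW),np.cos(YAW)
    L=np.dstack([d@[k,s],d@[-s,k],P[...,2]])*1000
    m=(abs(L[...,0])<130)&(abs(L[...,1])<80)&(im[...,0]>120)&(im[...,2]<60)&(im[...,1]<60);p=L[m];print(n,len(p),p.min(0),p.max(0))
c=load('scene'); cv2.imwrite('pics/s4.png',cv2.resize(c['image'][130:280,200:360,::-1],None,fx=4,fy=4))"
```

```text
Traceback (most recent call last):
ValueError: zero-size array to reduction operation minimum which has no identity
```

The motion stopped with the force rising, so the post has met the bridge. I'll back off, raise the arm and retreat, then look.

Emit:
send_rows(increments=[0,0,0,-0.5,-0.06,0,0,0,0,0,-1.5,-0.19,0,0,0,0,0,-1,-0.12,0,0,0,0,0,0,0,2,0,0,0,0,0,0,3,0,0,0,0,0,0,3,0,0,0,0,-3,0,0,0,0,0,0,-3,0,0,0,0,0,0,-3,0,0,0,0,0,0,0,0,0,0,0,0,0,0,0,0,0])

```text
time: 10.22
position: [0.4274, 0.1157, 0.215]
tool_rot: [0.662, 0.75, 0.0, 0.0]
ft_force: [0.4, -0.8, 0.3]
grip_width: 0.0003
grip_force: 0.0
```

```bash
python3 -c "
from h import *
for n in('top','scene'):
    c=snap(n);P=cloud(c);im=c['image'].astype(int);d=P[...,:2]-O;s,k=np.sin(YAW),np.cos(YAW)
    L=np.dstack([d@[k,s],d@[-s,k],P[...,2]])*1000
    m=(abs(L[...,0])<130)&(abs(L[...,1])<80)&(im[...,0]>120)&(im[...,2]<60)&(im[...,1]<60);p=L[m];print(n,len(p),p.min(0) if len(p) else 0,p.max(0) if len(p) else 0)
print(robot.get_obs()['joint_velocities'])
c=load('scene'); cv2.imwrite('pics/s5.png',cv2.resize(c['image'][130:280,200:360,::-1],None,fx=4,fy=4))"
```

```text
top 37 [-39.800159    30.19524706 122.47116894] [-28.38455228  42.03251368 156.83917842]
scene 23 [-37.43282516  31.58665863 151.65259512] [-26.30907259  40.59184988 157.61570642]
[-0.00290497  0.01387533 -0.02232236  0.00016472  0.00683937 -0.00159378]
```

View pics/s5.png

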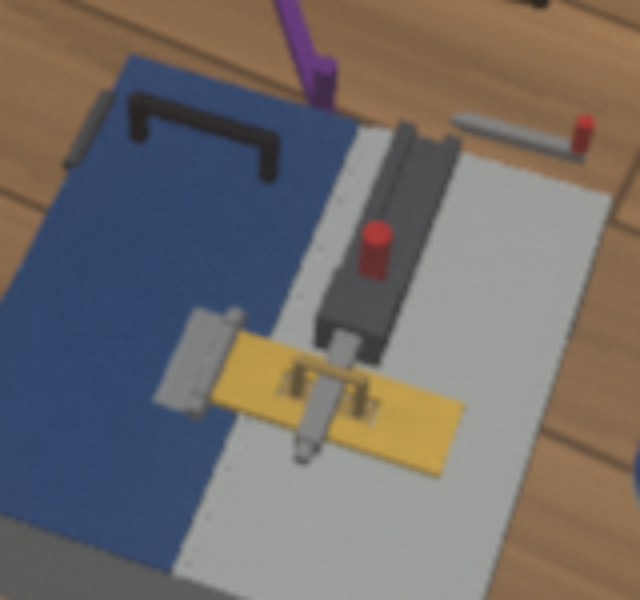

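The pin runs through the staple loop with its nose at (305,452), past the strap. The post, at (376,250), is against the bridge, centred about x = -33 mm, which is home. The hasp is flat and the arm is clear.

```bash
python3 -c "
from h import *
print(robot.hand_in())"
```

```text
the job is handed in; nothing more can be done
None
```

The tool case is locked and handed in: the hasp lies flat over the staple, the pin is fully home through the loop, the arm stands clear and no bystander was touched; no verdict was reported back.

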